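# Clear and set the shutter stay, then keep hold

## Robot

A 6-joint arm with a two-finger parallel gripper is mounted at the origin on the work surface. World frame = base frame: x ahead of the robot, y to its left, z up, the work surface at z = 0. Lengths are in m, angles in rad, forces in N, time in s.
With the tool pointing down it reaches from about 0.275 to 0.775 m from the base axis. Payload 14.6 kg.
Tool frame: the origin (TCP) lies where the fingers leave the gripper's body, on its centre line; the fingertips stand 73 mm ahead of it and the grasp point (between the pads) lies 54 mm ahead of it; z points along the fingers, x is the direction in which the jaws open and shut, and the axes are right-handed (so a half turn about z gives the same grasp; the last joint's range is limited). The gripper opens to 85 mm and grips with 20 to 120 N. Pads are 22 mm wide; open, the fingers measure 114 mm over their backs; the gripper's body (76 mm by 85 mm) begins 54 mm behind the grasp point. The pads swing forward as they close: fully open they stand 13 mm farther back than shut.
Start: joints at [1.015, 0.263, -0.048, 1.259, 0, 1.415], TCP at [0.205, 0.483, 0.304] pointing down, gripper open.
Joint ranges: [-2.65, 2.65], [-0.89, 1.7], [-1.18, 1.37], [-2.13, 2.11], [-1.35, 1.29], [-3.14, 3.14]. Speed limits (rad/s): [1.89, 1.89, 2.57, 2.79, 3.14, 3.14].

## Interface

Orientations are given as a rotation vector (axis times angle).
In Python, from station import bot gives the robot as it stands.
- The arm moves only by the shell command python3 -m crank 'ROWS' [FORCE]. ROWS is JSON, a list of rows, each a list of 7 numbers: the gripper command: -1 is shut, 1 is fully open, values between are in proportion, then the shift along the tool's x, y, z in mm, then the turn, a rotation vector about the tool's x, y, z in rad. In form: [[hand, dx, dy, dz, ax, ay, az], ...]. A call has exactly 5 rows; each row is the pose to reach, as a shift and turn from the pose commanded when the call began, along the tool's axes at that moment; what a row does not reach only later rows make up. A row lasts 1/8 s, in which the tool goes at most 62.5 mm and 10.7 degrees, less where a joint would pass 70% of its speed; a pose out of reach is approached as far as the arm can. A call with a gripper value outside its range is refused whole. The fingers move at their own pace and stop on an object; FORCE is the grip in N (left out, the last holds). Time passes only in rows, so rows that repeat a pose let the fingers close, or fill a call up. It gives the time, the measured TCP pose, the force and the opening at its end, in the units of the state.
- bot.observe(): the state, without advancing time (a new reading comes with each control period).
- bot.camera(name): name is "side" or "top"; returns the picture (400x640x3 uint8, red, green, blue); there is no depth.
- bot.camera_model(name): a dict with "fx", "fy", "cx", "cy" (pixels), "origin" and "attitude" of the camera in the world. Camera axes: x right, y up, looking along -z (the intrinsics and any distortion apply to the point x, -y, -z); pixel columns grow to the right and rows downward; lengths in m; the calibration is good to about 2 mm. A picture is of the moment at which its call begins. camera_model takes no time and is no camera call.
- bot.close_job(): hands the job in, once; it reports no verdict.
The state is a dict: "clock": time; "qpos": joint angles; "qvel": joint speeds; "joint_efforts": joint torques, N m; "tool_pos": TCP position; "eef_rot": TCP orientation; "force": force on the tool from outside, world axes, zero at the start; "wrist_torque": the same for the moment, N m; "finger_gap": finger opening in m.
Only numpy, scipy, OpenCV 4.12 (cv2) and the standard library are available. Lean on these libraries where they do the work, as an engineer would, in place of code of your own. Each camera call takes 0.05 s, during which the arm holds its last target.

## Task

With the scraper block in hand (not with the fingers), wipe the three bits of broken pot off the white wooden plate of the shutter stay, then set the block down upright on the ledge, off the plate. Slide the stay's leg out until its crossbar lines up with the pointer and, while holding it there, squeeze the cam slide, open until then, fully closed against the leg. Finish still squeezing the leg's grip and the cam slide with the crossbar at the pointer, because a spring pulls the leg back if you let go; do not shift the pots, the bucket or the snip holder.

Things in the scene. Friction and masses are not known exactly. Their poses are not given: they have to be found in the camera images.
- stay: Shutter stay, fixed. White-painted wooden plate 300 (x) x 140 (y) x 12 mm flat on the ledge (z = 0), origin under its centre. The leg slides out along its +x; +y is the side of the grip tab and of the pointer. An aluminium tube, 36 mm wide, top 41 mm above the ledge, spans x = -150 to -50 mm; the 20 mm wide leg leaves it at y = 0, 6 mm above the plate. Only chips lie beyond the crossbar.
- leg (a joint): How far the leg is out, m: 0 fully in (start), 0.095 at the end stop, growing along the stay's +x. A spring pulls it in with 2.4 N at 0, 4.3 N at 0.095 (friction 0.8 N); it springs back if let go, even with the cam closed. Open fingers can push it out by the crossbar's back (tube) side, and hold it so.
- bar_mid (a point): Centre of the crossbar at the leg's end, axes as the stay's: a steel bar 10 mm (x) x 104 mm (y) x 29 mm (z), from 17 to 46 mm above the ledge (5 mm above the plate, so chips would jam under it). Its x is what must match the pointer's.
- grip_tab (a point): Point in the grip tab 43 mm above the ledge, axes as the stay's: steel upright plate right behind the crossbar (tube side), 32 (x) x 10 (y) x 45 mm (z), from 17 to 62 mm above the ledge, fixed to the leg. Its outer (+y) face, where one finger presses, is 18 mm from the leg's centre line.
- cam (a joint): Cam slide, m: 0 open (start), 0.012 fully closed; moves along the stay's +y, towards the leg, carried along by the leg. It needs about 8 N and stays where it is left.
- cam_mid (a point): Point in the cam tab 43 mm above the ledge, axes as the stay's: black plate facing the grip tab, 30 (x) x 8 (y) x 45 mm (z), 17 to 62 mm above the ledge. Outer face 30 mm to the -y side of the leg's centre line when open, 18 mm when closed: 48 mm over both tabs open, 36 mm closed and then centred on that line. Fingers on the two outer faces squeeze it closed.
- mark: Brass pointer clip, fixed on the plate's +y edge, 80 mm from the leg's centre line; origin on the ledge under it, axes as the stay's. Block 16 x 18 mm with a tongue 4 mm wide (x) reaching 20 mm from the origin towards -y; its top is 15 mm above the ledge (3 mm above the plate). The tongue marks where the crossbar's centre belongs.
- scraper: Scraper block, upright on the ledge: wooden block on a black rubber foot. For its position see its point.
- scraper_mid (a point): Centre of the scraper block, half-way up: 100 mm (x) x 26 mm (y) x 50 mm (z), the rubber foot the lowest 12 mm (22 mm thick); 0.15 kg. Take it across its 26 mm thickness from above.
- chip0: Chip of broken terracotta pot; for its position see its point.
- chip1: Chip of broken terracotta pot; for its position see its point.
- chip2: Chip of broken terracotta pot; for its position see its point.
- chip0_mid (a point): Centre of a loose flat terracotta chip, about 22 x 16 mm, 9 mm thick, 12 g, at first on the plate beyond the crossbar, within x = 40 to 110 mm and y = -35 to 12 mm in the stay's frame.
- chip1_mid (a point): Centre of a loose flat terracotta chip, about 19 x 18 mm, 9 mm thick, 12 g, at first on the plate beyond the crossbar, within x = 40 to 110 mm and y = -35 to 12 mm in the stay's frame.
- chip2_mid (a point): Centre of a loose flat terracotta chip, about 24 x 14 mm, 9 mm thick, 12 g, at first on the plate beyond the crossbar, within x = 40 to 110 mm and y = -35 to 12 mm in the stay's frame.
- basil: Bystander: terracotta basil pot, 110 mm across, 100 mm tall, leaves above to 170 mm; origin under its centre.
- thyme: Bystander: terracotta thyme pot, 90 mm across, 80 mm tall, leaves above to 120 mm; origin under its centre.
- bucket: Bystander: small galvanised bucket, 120 mm across, 110 mm tall, wire handle to 165 mm; origin under its centre.
- snip_holder: Bystander: yellow snip holder, open box 60 x 90 x 90 mm with snips standing to 172 mm; origin under its centre.
Things that resemble listed ones, but are neither listed nor needed, are in the scene too. Several things have the shape of the scraper; the one meant has the colours described above.

How it is judged:
On the way, in this order (a step that is already met when the one before it is completed fails the run):
1. all three chips are off the plate, down on the ledge, while the scraper block is in the fingers (height (world z) of each of chip0_mid, chip1_mid, chip2_mid below 0.013 m and contact force between the fingers and scraper above 1 N), for 0.2 s.
2. the crossbar is at the pointer (within 5 mm) with the cam slide still open (x of bar_mid in the frame of mark between -0.005 and 0.005 m and value of joint cam below 0.004 m), for 0.1 s.
3. the cam slide is closed with the crossbar at the pointer (x of bar_mid in the frame of mark between -0.005 and 0.005 m and value of joint cam above 0.01 m), for 0.2 s.
At the end, for the whole second after the job is handed in: Fingers still squeeze the leg's grip (over 1.5 N) and the cam slide (over 2 N); crossbar centre within 5 mm of the pointer along the slide; cam slide closed to within 2 mm; all chips down on the ledge, off the plate; scraper block upright and still on the ledge (all of step 3 and contact force between the fingers and leg above 1.5 N and contact force between the fingers and cam above 2 N and height (world z) of each of chip0_mid, chip1_mid, chip2_mid below 0.013 m and height (world z) of scraper_mid below 0.03 m and angle between scraper_mid's own z axis and vertical below 0.2 rad and linear speed of scraper below 0.02 m/s); the arm keeps its last pose, push and grip.
It fails at once if the cam slide is closed while the crossbar is more than 8 mm from the pointer (value of joint cam above 0.006 m and (x of bar_mid in the frame of mark above 0.008 m or x of bar_mid in the frame of mark below -0.008 m)).
It fails at once if the fingers push a chip (contact force between the fingers and chip0 above 1 N or contact force between the fingers and chip1 above 1 N or contact force between the fingers and chip2 above 1 N).
It fails at once if a pot, the bucket or the snip holder is shifted by more than 20 mm (distance of any of basil, thyme, bucket, snip_holder from where it was at the start of the episode above 0.02 m).
It also fails if it takes over 59 s, if anything falls off the work surface, if the arm or the gripper's body presses on something with over 40 N, if the wrist force passes 120 N, or if a joint passes its speed limit or range.

## Working session

There is one attempt and no reset: what is moved stays moved. The work goes in short steps, Python scripts to look and compute and a shell command to move; the robot and the scene stay as the last step left them, time stands still between calls to the robot, and variables do not carry over. Pictures are saved under pics/ and viewed, and the job is handed in when it is done.

```bash
ls; mkdir -p pics
python3 - <<'E'
from station import bot
import cv2
print(bot.observe())
for n in("side","top"):
    print(n,bot.camera_model(n))
    im=bot.camera(n); cv2.imwrite(f"pics/{n}0.png",im[:,:,::-1])
E
```

```text
pics
{'clock': 0.0, 'qpos': array([ 1.01469774e+00,  2.63555476e-01, -4.89401826e-02,  1.25943781e+00,
       -4.68321606e-06,  1.41549956e+00]), 'qvel': array([ 9.82345119e-04,  6.36574482e-05,  1.36760024e-03,  9.58733787e-04,
       -1.31313510e-03, -5.75604918e-04]), 'joint_efforts': array([ 3.80176416e-04, -6.37621450e+01,  3.84569836e+01,  1.36280089e-02,
       -4.69233740e-06, -1.28488853e-05]), 'tool_pos': array([0.2047249 , 0.48321168, 0.303407  ]), 'eef_rot': array([ 2.61878967e+00,  1.73451416e+00, -1.62051813e-03]), 'force': array([-0.68986517,  1.36100029,  0.06820662]), 'wrist_torque': array([ 0.0128455 , -0.04500091, -0.01117075]), 'finger_gap': 0.0854698424769134}
side {'fx': 376.3114346802497, 'fy': 376.3114346802497, 'cx': 317.8394153119722, 'cy': 194.92295375461813, 'origin': array([ 2.70494345e-04, -7.23021107e-01,  5.84750506e-01]), 'attitude': array([ 1.04026306, -0.30393018, -0.55919874])}
top {'fx': 368.5421446532271, 'fy': 368.5421446532271, 'cx': 319.0474856326076, 'cy': 192.34391676134166, 'origin': array([0.32351511, 0.03734247, 1.04461954]), 'attitude': array([ 0.14144797, -0.1658156 , -1.53430778])}
```

View pics/side0.png

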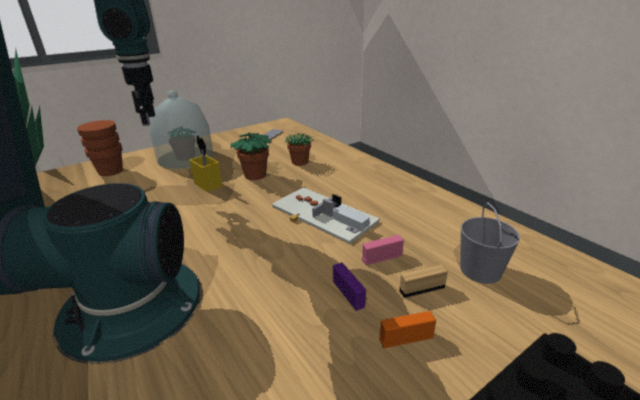

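View pics/top0.png

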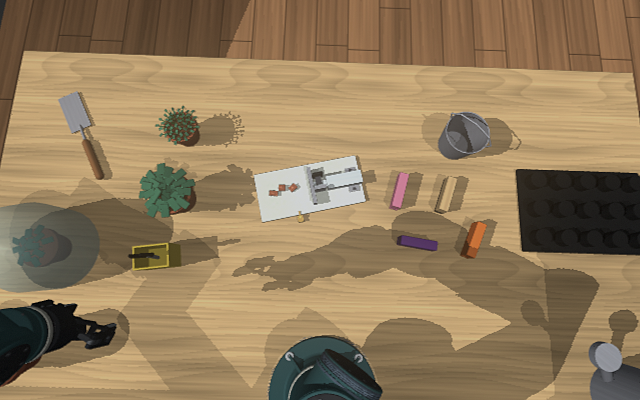

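```bash
cat > h.py <<'E'
import numpy as np, cv2
from scipy.spatial.transform import Rotation as R
from station import bot
def proj(n,P):
    m=bot.camera_model(n); Rm=R.from_rotvec(m['attitude'])
    p=Rm.inv().apply(np.atleast_2d(P)-m['origin'])
    return np.c_[m['cx']+m['fx']*p[:,0]/-p[:,2], m['cy']+m['fy']*-p[:,1]/-p[:,2]]
def ray(n,uv,z):
    m=bot.camera_model(n); Rm=R.from_rotvec(m['attitude']); uv=np.atleast_2d(uv).astype(float)
    d=np.c_[(uv[:,0]-m['cx'])/m['fx'], -(uv[:,1]-m['cy'])/m['fy'], -np.ones(len(uv))]
    d=Rm.apply(d); o=m['origin']
    return o+d*((z-o[2])/d[:,2])[:,None]
def crop(src,dst,x0,y0,x1,y1,s):
    im=cv2.imread(src)[y0:y1,x0:x1]; cv2.imwrite(dst,cv2.resize(im,None,fx=s,fy=s,interpolation=cv2.INTER_CUBIC))
E
python3 - <<'E'
from h import *
print(proj('top',[[0,0,0],[0.2047,0.4832,0.303]]),proj('side',[[0,0,0],[0.2047,0.4832,0.303]]))
crop('pics/top0.png','pics/top0c.png',240,140,380,240,5.7)
crop('pics/side0.png','pics/side0c.png',260,170,460,320,4)
crop('pics/top0.png','pics/top0s.png',380,150,500,270,5)
E
```

```text
[[322.31349747 392.39656007]
 [ 74.86481147 322.48670808]] [[131.62559652 304.09313177]
 [144.11166505 101.18734213]]
```

View pics/top0c.png

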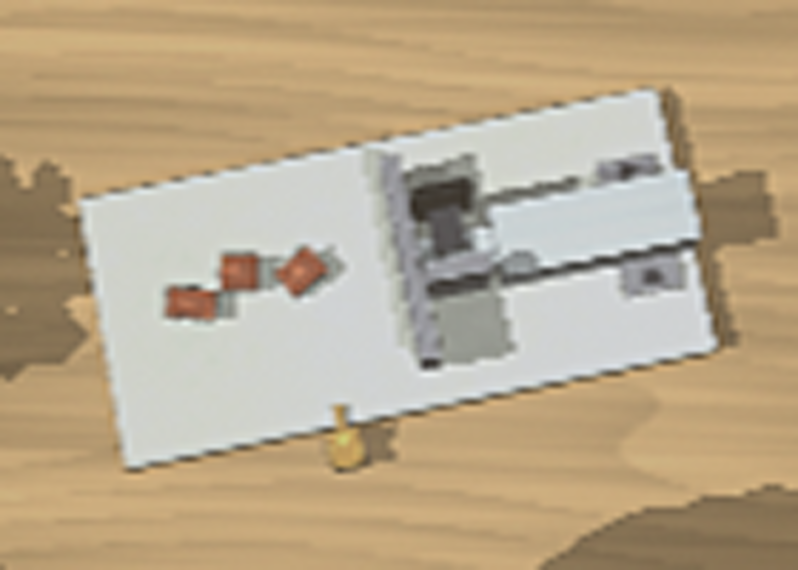

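View pics/side0c.png

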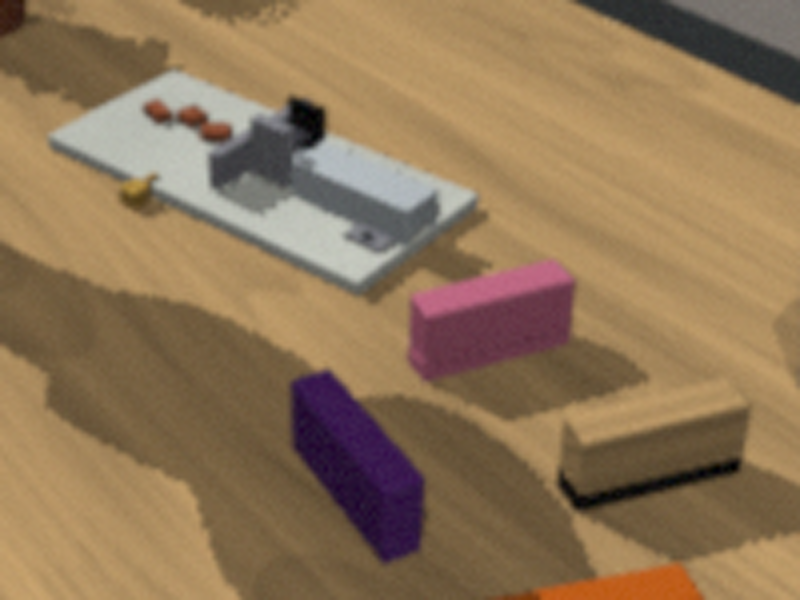

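View pics/top0s.png

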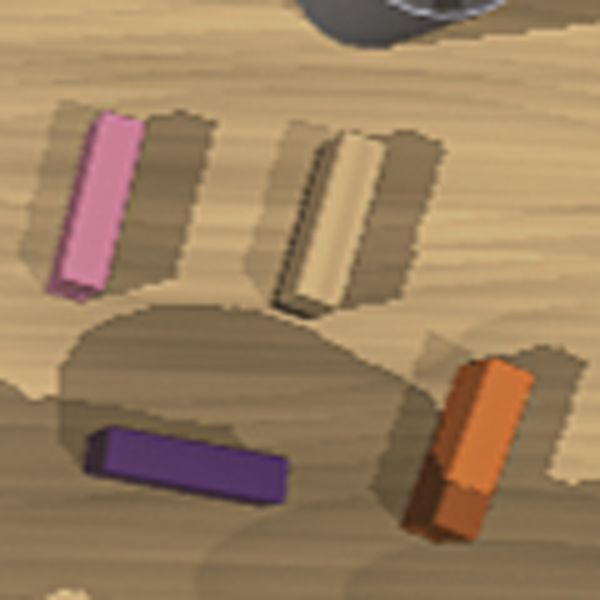

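Run:
```python
from h import *
im=cv2.imread('pics/top0.png'); hsv=cv2.cvtColor(im,cv2.COLOR_BGR2HSV)
# manual corners
c=(np.array([[80,198],[660,90],[718,350],[128,468]])+.5)/5.7+[240,140]-.5
P=ray('top',c,.012); print(P.round(4)); print('edges',[np.linalg.norm(P[i]-P[(i+1)%4]).round(4) for i in range(4)])
# mask
m=((hsv[:,:,1]<45)&(hsv[:,:,2]>110)).astype(np.uint8); m[:,:245]=0;m[:,375:]=0;m[:150]=0;m[230:]=0
cs,_=cv2.findContours(m,cv2.RETR_EXTERNAL,cv2.CHAIN_APPROX_NONE); b=max(cs,key=cv2.contourArea)[:,0]
W=ray('top',b,.012)[:,:2]; r=cv2.minAreaRect((W*1000).astype(np.float32)); print('rect',r)
ctr=np.array(r[0])/1000
print('manual ctr',P.mean(0))
ex=((P[0]-P[1])+(P[3]-P[2]))[:2]; yaw=np.arctan2(ex[1],ex[0]); print('yaw',yaw,np.degrees(yaw))
# chips
hm=((hsv[:,:,0]<12)&(hsv[:,:,1]>110)).astype(np.uint8); hm[:,:255]=0;hm[:,310:]=0;hm[:175]=0;hm[215:]=0
n,l,s,cen=cv2.connectedComponentsWithStats(hm)
for i in range(1,n): print('chip',s[i],cen[i],ray('top',cen[i],.021).round(4))
hm=((hsv[:,:,0]>15)&(hsv[:,:,0]<30)&(hsv[:,:,1]>120)).astype(np.uint8)
hm[:,:295]=0;hm[:,308:]=0;hm[:208]=0;hm[226:]=0
ys,xs=np.nonzero(hm);print('mark px',xs.mean(),ys.mean(),len(xs))
# scraper top corners manual in crop scale 5
c=(np.array([[342,132],[385,140],[338,308],[294,300]])+.5)/5+[380,150]-.5
S=ray('top',c,.05); print('scraper',S.round(4),S.mean(0),np.linalg.norm(S[0]-S[1]),np.linalg.norm(S[1]-S[2]),np.degrees(np.arctan2(*( (S[0]-S[3]+S[1]-S[2])[[1,0]]))))
```

```text
[[ 0.5759  0.2138  0.012 ]
 [ 0.6428 -0.0786  0.012 ]
 [ 0.5086 -0.109   0.012 ]
 [ 0.4402  0.1816  0.012 ]]
edges [np.float64(0.3), np.float64(0.1377), np.float64(0.2986), np.float64(0.1395)]
rect ((542.5330200195312, 50.984771728515625), (140.02635192871094, 306.03955078125), 13.339751243591309)
manual ctr [0.54186972 0.05194842 0.012     ]
yaw 1.7988354581179282 103.06567978863924
chip [279 185   6   6  32] [281.375  187.1875] [[0.5389 0.1315 0.021 ]]
chip [289 184   8   7  34] [292.58823529 187.26470588] [[0.5397 0.0998 0.021 ]]
chip [270 191   8   5  30] [273.23333333 192.6       ] [[0.5225 0.1537 0.021 ]]
mark px 300.09090909090907 217.54545454545453 33
scraper [[ 0.5802 -0.3342  0.05  ]
 [ 0.5764 -0.3582  0.05  ]
 [ 0.4806 -0.3281  0.05  ]
 [ 0.4843 -0.304   0.05  ]] [ 0.53035642 -0.33114522  0.05      ] 0.02429624961099854 0.1003873226265392 -17.48120975544262
```

Run:
```python
from h import *
crop('pics/side0.png','pics/side0m.png',265,180,365,245,8)
crop('pics/top0.png','pics/top0m.png',285,165,335,225,10)
```

```text
(no output)
```

View pics/side0m.png

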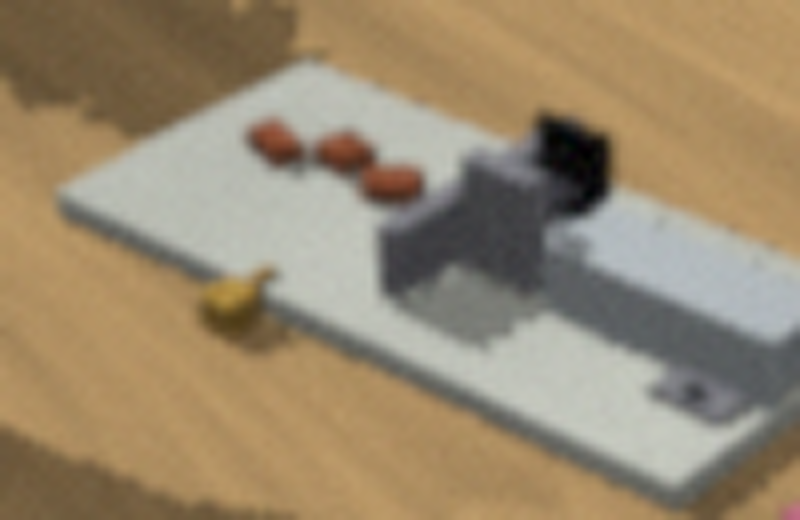

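View pics/top0m.png

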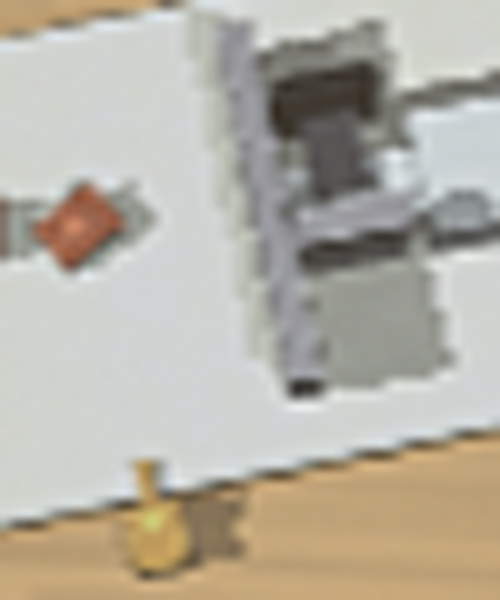

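```bash
cat >> h.py <<'E'
YAW=np.radians(103.07); O=np.array([0.5419,0.0519])
def st(P):  # world->stay xy
    d=np.atleast_2d(P)[:,:2]-O; c,s=np.cos(YAW),np.sin(YAW)
    return np.c_[d@[c,s], d@[-s,c]]
def wd(x,y):
    c,s=np.cos(YAW),np.sin(YAW); return O+np.array([c*x-s*y,s*x+c*y])
def cpx(c,x0,y0,s): return (np.atleast_2d(c)+.5)/s+[x0,y0]-.5
E
python3 - <<'E'
from h import *
t=lambda c:cpx(c,285,165,10); s=lambda c:cpx(c,265,180,8)
f=lambda n,px,z: st(ray(n,px,z)).round(4).tolist()
print('plate top corners',f('top',cpx([[80,198],[660,90],[718,350],[128,468]],240,140,5.7),.012))
print('plate side corners',f('side',s([[62,195],[312,62],[678,490]]),.012))
print('mark top tip,tongue,block',f('top',t([[147,462],[150,490],[155,535]]),.015))
print('mark side tip,tongue,block',f('side',s([[272,270],[255,282],[232,295]]),.015))
print('bar top ends',f('top',t([[237,20],[303,375]]),.046))
print('bar side end +y top',f('side',s([[382,232]]),.046),'bottom',f('side',s([[385,290]]),.017))
print('griptab top',f('top',t([[305,220],[410,200]]),.062))
print('griptab top front/back side',f('side',s([[470,155],[545,185]]),.062))
print('chips side',f('side',s([[275,142],[345,150],[392,182]]),.0165))
print('chips top',f('top',[[281.375,187.19],[292.59,187.26],[273.23,192.6]],.021))
E
```

```text
plate top corners [[0.1501, -0.0698], [-0.15, -0.0688], [-0.1492, 0.0689], [0.1493, 0.0698]]
plate side corners [[0.1444, 0.0709], [0.147, -0.0684], [-0.1509, 0.0697]]
mark top tip,tongue,block [[0.0413, 0.0601], [0.0419, 0.0681], [0.0429, 0.0809]]
mark side tip,tongue,block [[0.0412, 0.0614], [0.0401, 0.0712], [0.0402, 0.0827]]
bar top ends [[-0.007, -0.053], [-0.0055, 0.0494]]
bar side end +y top [[-0.0071, 0.0536]] bottom [[-0.0016, 0.0474]]
griptab top [[-0.0137, 0.0102], [-0.0429, 0.0103]]
griptab top front/back side [[-0.0134, 0.0141], [-0.0474, 0.0133]]
chips side [[0.1053, -0.005], [0.0801, -0.0179], [0.0494, -0.0114]]
chips top [[0.0783, -0.0151], [0.0471, -0.0087], [0.1036, -0.0041]]
```

```bash
cat >> h.py <<'E'
def rel(x,y,z,jaw):
    o=bot.observe(); R0=R.from_rotvec(o['eef_rot']); a=np.radians(jaw)
    X=np.array([np.cos(a),np.sin(a),0]);Z=np.array([0,0,-1.]);R1=R.from_matrix(np.c_[X,np.cross(Z,X),Z])
    d=R0.inv().apply(np.array([x,y,z])-o['tool_pos'])*1000; r=(R0.inv()*R1).as_rotvec()
    xx=R0.as_matrix()[:,0]
    print('t %.2f'%o['clock'],'rel mm',d.round(1),'turn',r.round(3),'| pos',o['tool_pos'].round(4),'jaw',np.degrees(np.arctan2(xx[1],xx[0])).round(1),'F',o['force'].round(1),'gap',round(o['finger_gap'],4))
E
python3 - <<'E'
from h import *
rel(0.5304,-0.3311,0.20,72.5)
# bystanders rough
for n,p,z in(('bucket rim',[[443,157],[440,135],[490,120]],.11),('pink',[[388,207],[408,175]],.05),('basil',[[195,210],[193,175]],.08),('snip',[[181,243],[181,268]],.09)): print(n,ray('top',p,z).round(3).tolist())
print('drop',wd(.077,.03),wd(.077,-.11),'place',wd(.13,.15))
E
```

```text
t 0.10 rel mm [-622.6  617.6  104. ] turn [-0.     0.001 -0.095] | pos [0.2047 0.4832 0.3035] jaw 67.0 F [-0.3  0.5 -0.4] gap 0.0851
bucket rim [[0.616, -0.301, 0.11], [0.677, -0.295, 0.11], [0.725, -0.433, 0.11]]
pink [[0.487, -0.165, 0.05], [0.579, -0.222, 0.05]]
basil [[0.458, 0.35, 0.08], [0.552, 0.364, 0.08]]
snip [[0.37, 0.374, 0.09], [0.308, 0.367, 0.09]]
drop [0.49526428 0.12012104] [0.63163752 0.15178082] place [0.36638745 0.14461109]
```

```bash
python3 -m crank '[[1,-44,44,0,0,0,-0.03],[1,-88,87,0,0,0,-0.06],[1,-132,131,0,0,0,-0.095],[1,-176,175,0,0,0,-0.095],[1,-220,218,0,0,0,-0.095]]' 40; python3 -m crank '[[1,-43,44,10,0,0,0],[1,-86,87,20,0,0,0],[1,-129,130,30,0,0,0],[1,-172,173,40,0,0,0],[1,-215,216,50,0,0,0]]'; python3 -c "
from h import *
rel(0.5304,-0.3311,0.20,72.5)"
```

```text
clock: 0.72
tool_pos: [0.3199, 0.194, 0.3038]
eef_rot: [2.533, 1.858, 0.0]
force: [0.6, 0.3, -0.3]
finger_gap: 0.0851
clock: 1.35
tool_pos: [0.4614, -0.0764, 0.2535]
eef_rot: [-2.534, -1.856, -0.0]
force: [1.3, 1.2, 0.1]
finger_gap: 0.0855
t 1.35 rel mm [-222.1  142.6   53.4] turn [-0.    -0.    -0.001] | pos [ 0.4614 -0.0764  0.2535] jaw 72.4 F [1.3 1.2 0.1] gap 0.0855
```

```bash
python3 -m crank '[[1,-50,33,11,0,0,0],[1,-100,64,22,0,0,0],[1,-150,96,35,0,0,0],[1,-200,128,45,0,0,0],[1,-222,142,53,0,0,0]]'
python3 - <<'E'
from h import *
rel(0.5304,-0.3311,0.095,72.5)
cv2.imwrite('pics/t1.png',bot.camera('top')[:,:,::-1]);cv2.imwrite('pics/s1.png',bot.camera('side')[:,:,::-1])
rel(0.5304,-0.3311,0.095,72.5)
crop('pics/t1.png','pics/t1c.png',360,100,540,260,4); crop('pics/s1.png','pics/s1c.png',340,120,540,340,2.7)
E
```

```text
clock: 1.98
tool_pos: [0.5296, -0.3316, 0.1996]
eef_rot: [-2.535, -1.854, 0.001]
force: [0.2, 1.8, -0.7]
finger_gap: 0.0856
t 1.98 rel mm [  0.7   0.7 104.6] turn [-0.001 -0.    -0.002] | pos [ 0.5296 -0.3316  0.1996] jaw 72.4 F [ 0.2  1.8 -0.7] gap 0.0856
t 2.08 rel mm [1.00e-01 1.10e+00 1.04e+02] turn [-0.002 -0.    -0.003] | pos [ 0.5295 -0.331   0.199 ] jaw 72.3 F [-0.2  1.4 -0.5] gap 0.0853
```

View pics/t1c.png

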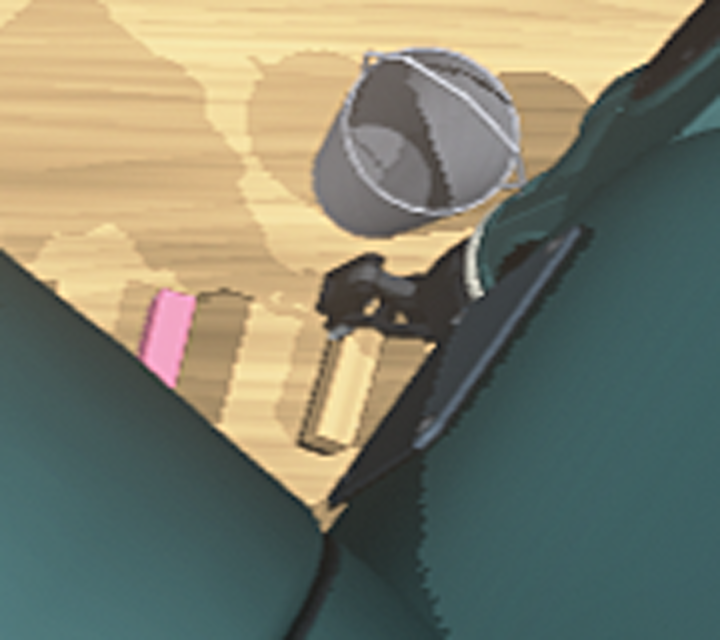

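View pics/s1c.png

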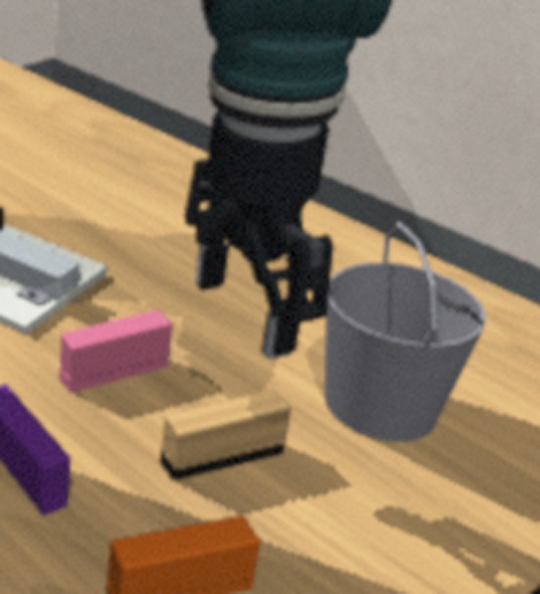

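```bash
python3 -m crank '[[1,0,1,25,0,0,0],[1,0,1,50,0,0,0],[1,0,1,75,0,0,0],[1,0,1,95,0,0,0],[1,0,1,104,0,0,0]]'; python3 -m crank '[[1,0,0,0,0,0,0],[-1,0,0,0,0,0,0],[-1,0,0,0,0,0,0],[-1,0,0,0,0,0,0],[-1,0,0,0,0,0,0]]' 50
python3 - <<'E'
from h import *
rel(0.5304,-0.3311,0.16,72.5)
cv2.imwrite('pics/s2.png',bot.camera('side')[:,:,::-1])
crop('pics/s2.png','pics/s2c.png',340,120,540,340,2.7)
E
```

```text
clock: 2.7
tool_pos: [0.5301, -0.328, 0.0961]
eef_rot: [-2.532, -1.857, 0.0]
force: [-0.6, -0.2, 0.0]
finger_gap: 0.0851
clock: 3.32
tool_pos: [0.5306, -0.3292, 0.0973]
eef_rot: [2.533, 1.857, 0.0]
force: [-2.3, 0.1, 4.8]
finger_gap: 0.0255
t 3.33 rel mm [ -1.9   0.4 -62.7] turn [ 0.001  0.    -0.   ] | pos [ 0.5306 -0.3292  0.0973] jaw 72.5 F [-2.3  0.1  4.8] gap 0.0255
```

View pics/s2c.png

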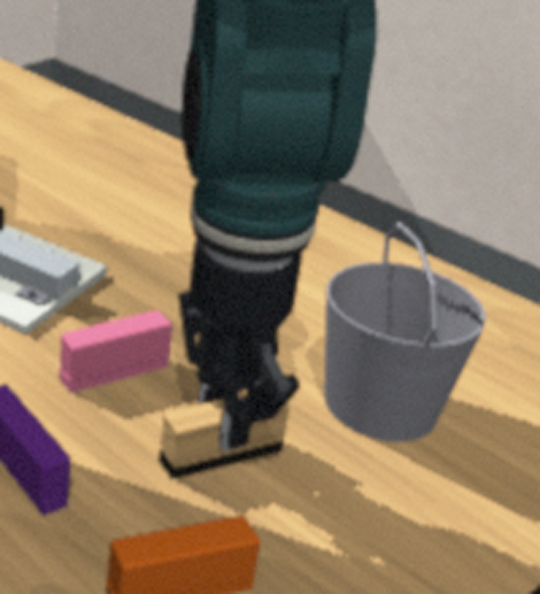

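```bash
python3 -m crank '[[-1,0,0,-30,0,0,0],[-1,0,0,-65,0,0,0],[-1,10,0,-85,0,0,0.1],[-1,40,-5,-105,0,0,0.25],[-1,80,-10,-105,0,0,0.42]]'; python3 -c "
from h import *
rel(0.4953,0.1201,0.20,13.07)"
```

```text
clock: 4.0
tool_pos: [0.5455, -0.2497, 0.2031]
eef_rot: [2.868, 1.278, 0.002]
force: [0.6, 0.0, -2.2]
finger_gap: 0.025
t 4.00 rel mm [ 241.4 -284.5    2.6] turn [ 0.002 -0.001  0.61 ] | pos [ 0.5455 -0.2497  0.2031] jaw 48.0 F [ 0.6  0.  -2.2] gap 0.025
```

```bash
python3 -m crank '[[-1,36,-43,0,0,0,0.15],[-1,75,-88,0,0,0,0.3],[-1,114,-133,0,0,0,0.45],[-1,153,-178,0,0,0,0.6],[-1,190,-223,0,0,0,0.61]]'; python3 -c "
from h import *
rel(0.4953,0.1201,0.16,13.07)"
```

```text
clock: 4.62
tool_pos: [0.5038, 0.0422, 0.2019]
eef_rot: [-3.12, -0.364, -0.0]
force: [0.7, -0.1, -1.3]
finger_gap: 0.0249
t 4.62 rel mm [  9.7 -77.8  41.9] turn [-0.    -0.     0.004] | pos [0.5038 0.0422 0.2019] jaw 13.3 F [ 0.7 -0.1 -1.3] gap 0.0249
```

```bash
python3 -m crank '[[-1,3,-30,10,0,0,0],[-1,8,-62,25,0,0,0],[-1,10,-78,42,0,0,0],[-1,10,-78,42,0,0,0.004],[-1,10,-78,42,0,0,0.004]]'
python3 - <<'E'
from h import *
rel(0.4953,0.1201,0.111,13.07)
cv2.imwrite('pics/t3.png',bot.camera('top')[:,:,::-1]);cv2.imwrite('pics/s3.png',bot.camera('side')[:,:,::-1])
crop('pics/t3.png','pics/t3c.png',240,140,380,240,5.7); crop('pics/s3.png','pics/s3c.png',250,120,400,250,5)
E
```

```text
clock: 5.25
tool_pos: [0.4962, 0.1181, 0.1603]
eef_rot: [3.121, 0.362, 0.0]
force: [0.0, -0.9, -2.3]
finger_gap: 0.0252
t 5.25 rel mm [-0.4 -2.1 49.3] turn [ 0.    -0.     0.003] | pos [0.4962 0.1181 0.1603] jaw 13.2 F [ 0.  -0.9 -2.3] gap 0.0252
```

View pics/t3c.png

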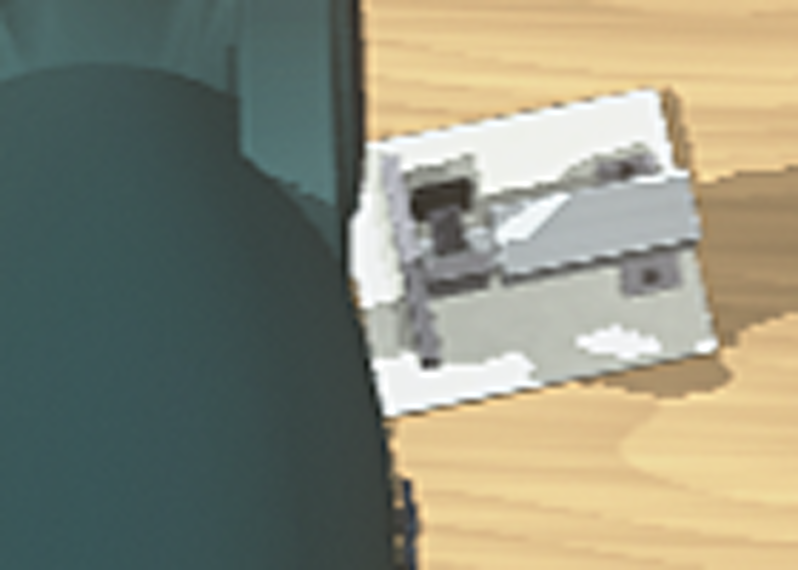

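View pics/s3c.png

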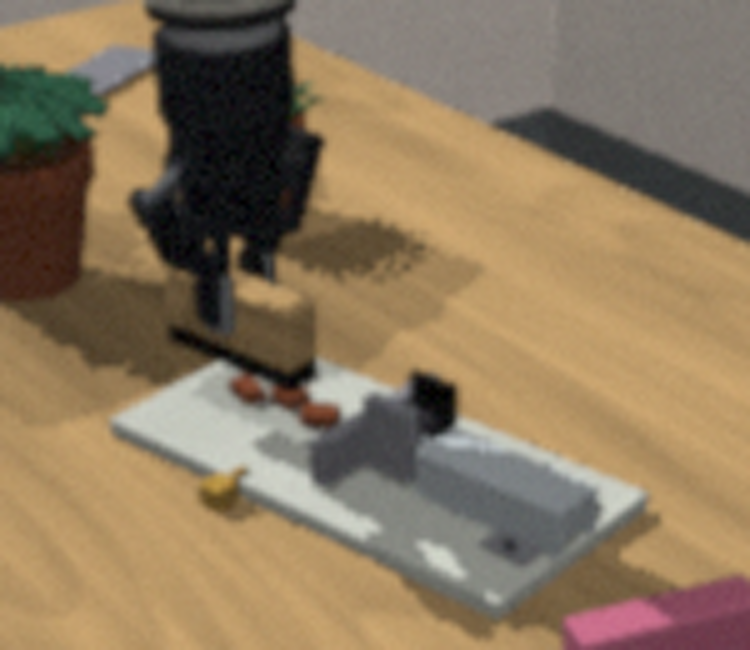

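```bash
python3 -m crank '[[-1,0,-2,15,0,0,0],[-1,0,-2,30,0,0,0],[-1,0,-2,42,0,0,0],[-1,0,-2,49,0,0,0],[-1,0,-2,49,0,0,0]]'
python3 - <<'E'
from h import *
rel(*wd(.077,-.1),0.111,13.07); print(st(bot.observe()['tool_pos']))
cv2.imwrite('pics/s4.png',bot.camera('side')[:,:,::-1])
crop('pics/s4.png','pics/s4c.png',260,170,360,250,8)
E
```

```text
clock: 5.98
tool_pos: [0.4954, 0.1203, 0.1107]
eef_rot: [3.121, 0.362, -0.001]
force: [0.8, 0.2, -1.0]
finger_gap: 0.0252
t 5.97 rel mm [129.8   0.5  -0.4] turn [-0.     0.001  0.003] | pos [0.4954 0.1203 0.1107] jaw 13.2 F [ 0.8  0.2 -1. ] gap 0.0252
[[0.07718717 0.02980967]]
```

View pics/s4c.png

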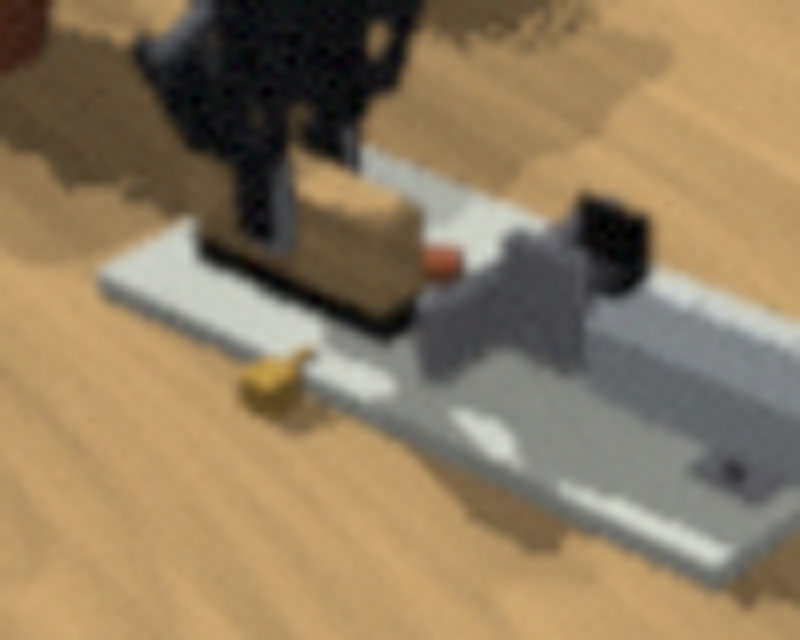

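```bash
python3 - <<'E'
from h import *
print(st(ray('side',cpx([[385,335],[205,250]],260,170,8),.0135)), st(ray('side',cpx([[441,262]],260,170,8),.0165)))
E
python3 -m crank '[[-1,8,0,0,0,0,0],[-1,18,0,0,0,0,0],[-1,30,0,0,0,0,0],[-1,42,0,0,0,0,0],[-1,55,0,0,0,0,0]]'
python3 - <<'E'
from h import *
rel(*wd(.077,-.1),0.111,13.07); print(st(bot.observe()['tool_pos']))
cv2.imwrite('pics/s5.png',bot.camera('side')[:,:,::-1])
crop('pics/s5.png','pics/s5c.png',260,160,360,240,8)
E
```

```text
[[0.0298936  0.03509803]
 [0.12622088 0.03415384]] [[ 0.04673845 -0.01355752]]
clock: 6.65
tool_pos: [0.5499, 0.1333, 0.1108]
eef_rot: [3.121, 0.362, -0.0]
force: [-0.2, -0.3, -1.3]
finger_gap: 0.025
t 6.65 rel mm [73.8  0.7 -0.2] turn [-0.     0.     0.003] | pos [0.5499 0.1333 0.1108] jaw 13.2 F [-0.2 -0.3 -1.3] gap 0.025
[[ 0.07752294 -0.02624596]]
```

View pics/s5c.png

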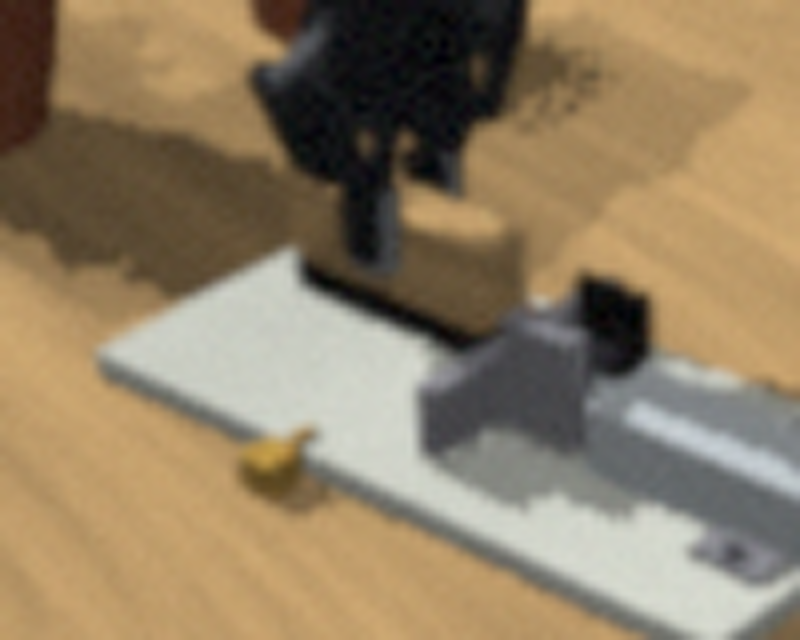

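```bash
python3 -m crank '[[-1,14,0,0,0,0,0],[-1,30,0,0,0,0,0],[-1,48,0,0,0,0,0],[-1,68,0,0,0,0,0],[-1,89,0,0,0,0,0]]'
python3 - <<'E'
from h import *
rel(*wd(.077,-.115),0.111,13.07); print(st(bot.observe()['tool_pos']))
cv2.imwrite('pics/s6.png',bot.camera('side')[:,:,::-1]);cv2.imwrite('pics/t6.png',bot.camera('top')[:,:,::-1])
crop('pics/s6.png','pics/s6c.png',260,150,360,230,8);crop('pics/t6.png','pics/t6c.png',230,110,370,230,5)
E
```

```text
clock: 7.32
tool_pos: [0.6374, 0.1538, 0.113]
eef_rot: [3.12, 0.362, 0.005]
force: [-0.7, -0.2, -1.1]
finger_gap: 0.0251
t 7.33 rel mm [-1.   0.6  2. ] turn [ 0.001 -0.003  0.003] | pos [0.6374 0.1538 0.113 ] jaw 13.2 F [-0.7 -0.2 -1.1] gap 0.0251
[[ 0.07762984 -0.11603127]]
```

View pics/s6c.png

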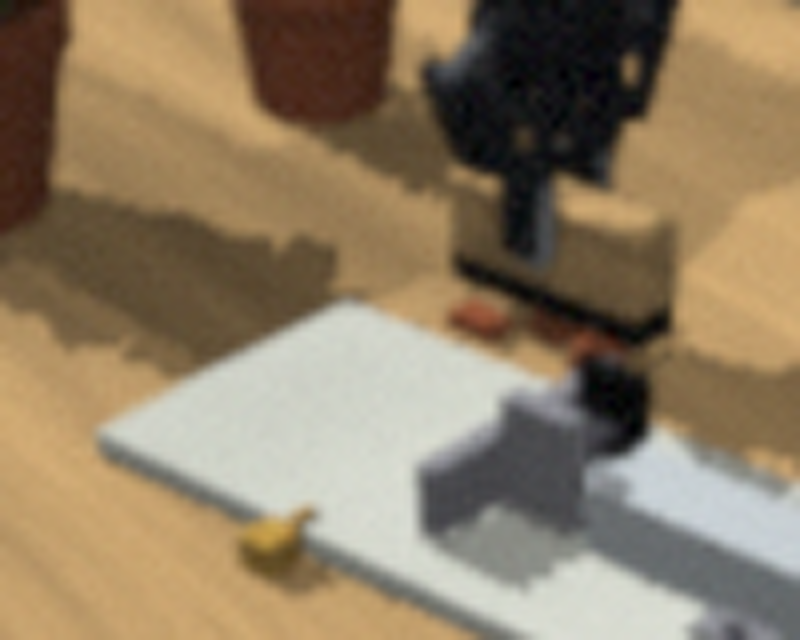

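View pics/t6c.png

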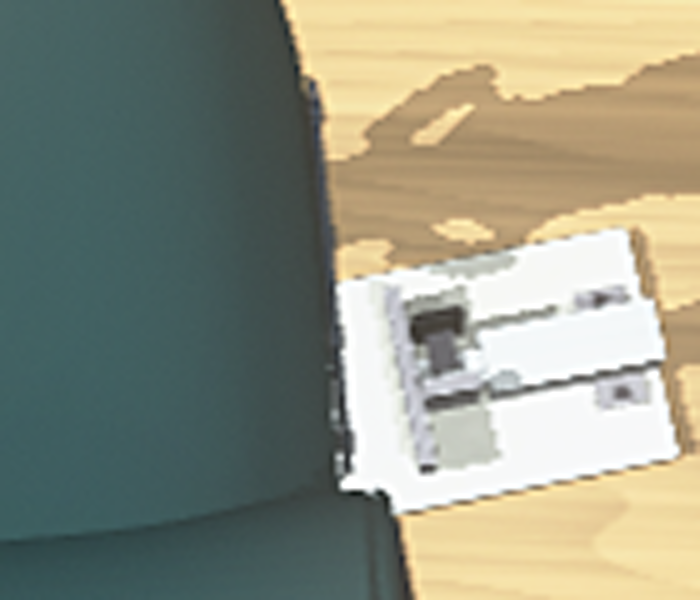

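```bash
python3 -m crank '[[-1,0,0,-12,0,0,0],[-1,0,0,-30,0,0,0],[-1,0,0,-55,0,0,0],[-1,-10,0,-85,0,0,0],[-1,-40,-20,-90,0,0,0]]'
python3 - <<'E'
from h import *
print(st(ray('side',cpx([[480,318],[545,330],[598,345]],260,150,8),.0045)))
rel(*wd(.13,.15),0.2,13.07)
cv2.imwrite('pics/s7.png',bot.camera('side')[:,:,::-1])
crop('pics/s7.png','pics/s7c.png',260,150,360,230,8)
E
```

```text
clock: 8.05
tool_pos: [0.5926, 0.1632, 0.2028]
eef_rot: [3.121, 0.36, 0.004]
force: [-1.3, -0.3, -1.7]
finger_gap: 0.0252
[[ 0.10671285 -0.10201365]
 [ 0.07936207 -0.11120919]
 [ 0.05455809 -0.115205  ]]
t 8.05 rel mm [-224.5  -33.4    2.2] turn [ 0.001 -0.002  0.001] | pos [0.5926 0.1632 0.2028] jaw 13.1 F [-1.3 -0.3 -1.7] gap 0.0252
```

View pics/s7c.png

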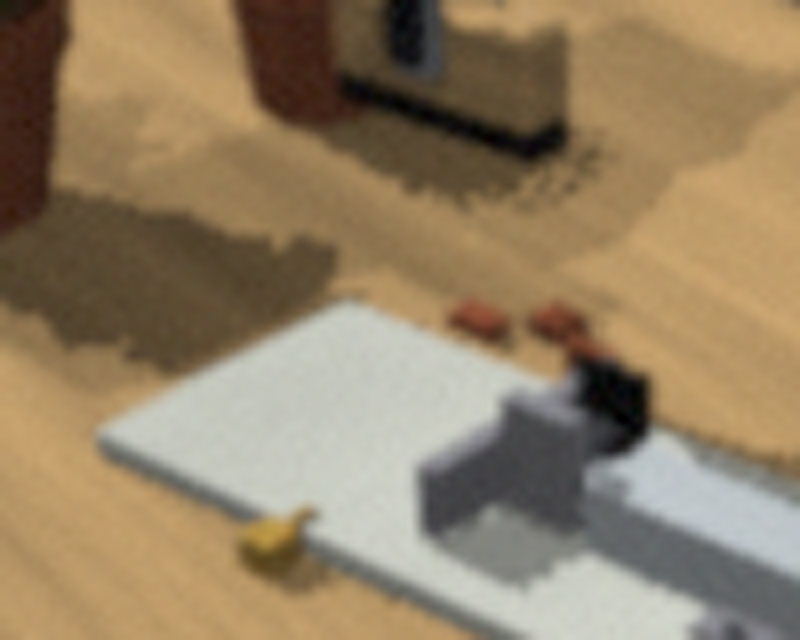

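```bash
python3 -m crank '[[-1,-45,-7,0,0,0,0],[-1,-95,-14,0,0,0,0],[-1,-145,-21,0,0,0,0],[-1,-195,-30,20,0,0,0],[-1,-225,-33,35,0,0,0]]'; python3 -c "
from h import *
rel(*wd(.13,.15),0.098,13.07)"
```

```text
clock: 8.72
tool_pos: [0.3623, 0.144, 0.1655]
eef_rot: [3.12, 0.363, -0.002]
force: [-0.8, 1.1, -1.7]
finger_gap: 0.0253
t 8.72 rel mm [ 4.2  0.4 67.5] turn [0.    0.001 0.003] | pos [0.3623 0.144  0.1655] jaw 13.3 F [-0.8  1.1 -1.7] gap 0.0253
```

```bash
python3 -m crank '[[-1,2,0,25,0,0,0],[-1,2,0,48,0,0,0],[-1,2,0,60,0,0,0],[-1,2,0,67,0,0,0],[-1,2,0,68,0,0,0]]'; python3 -c "
from h import *
rel(*wd(.13,.15),0.098,13.07)"
```

```text
clock: 9.35
tool_pos: [0.3675, 0.1449, 0.0979]
eef_rot: [3.121, 0.362, -0.0]
force: [0.6, 0.0, -1.1]
finger_gap: 0.0254
t 9.35 rel mm [-1.1 -0.  -0.1] turn [-0.     0.     0.003] | pos [0.3675 0.1449 0.0979] jaw 13.2 F [ 0.6  0.  -1.1] gap 0.0254
```

```bash
python3 -m crank '[[-1,0,0,1,0,0,0],[-1,0,0,1.5,0,0,0],[-0.2,0,0,1.5,0,0,0],[0.3,0,0,1.5,0,0,0],[0.8,0,0,1,0,0,0]]'; python3 -m crank '[[1,0,0,-2,0,0,0],[1,0,0,-20,0,0,0],[1,0,0,-45,0,0,0],[1,0,0,-75,0,0,0],[1,0,0,-100,0,0,0]]';  python3 - <<'E'
from h import *
rel(*wd(-.027,0),0.2,13.07)
cv2.imwrite('pics/s8.png',bot.camera('side')[:,:,::-1]);cv2.imwrite('pics/t8.png',bot.camera('top')[:,:,::-1])
crop('pics/s8.png','pics/s8c.png',220,130,380,250,5)
E
```

```text
clock: 9.98
tool_pos: [0.3676, 0.1449, 0.097]
eef_rot: [3.121, 0.362, 0.0]
force: [0.4, 0.7, 0.0]
finger_gap: 0.0695
clock: 10.6
tool_pos: [0.3675, 0.1449, 0.1981]
eef_rot: [-3.121, -0.362, -0.001]
force: [0.0, 1.0, 0.1]
finger_gap: 0.0855
t 10.60 rel mm [148.4 157.5  -1.8] turn [ 0.    -0.     0.003] | pos [0.3675 0.1449 0.1981] jaw 13.2 F [0.  1.  0.1] gap 0.0855
```

View pics/s8c.png

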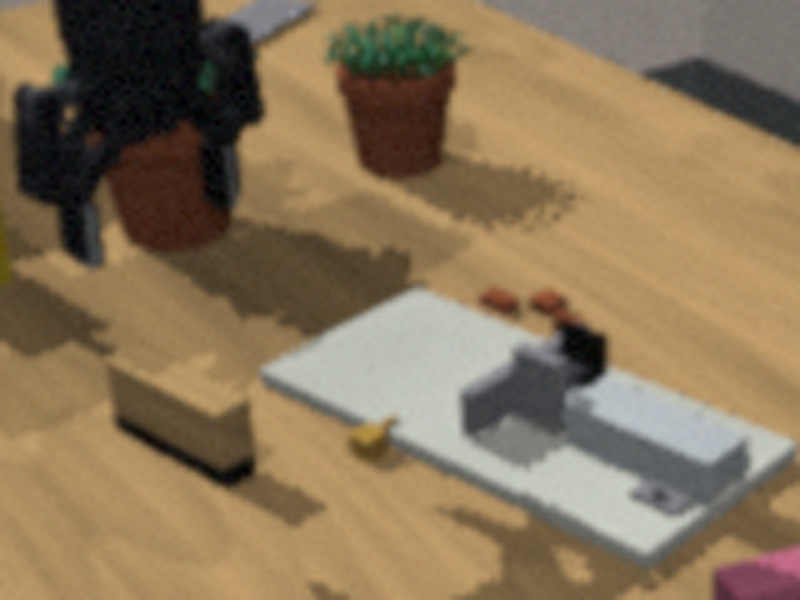

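View pics/t8.png

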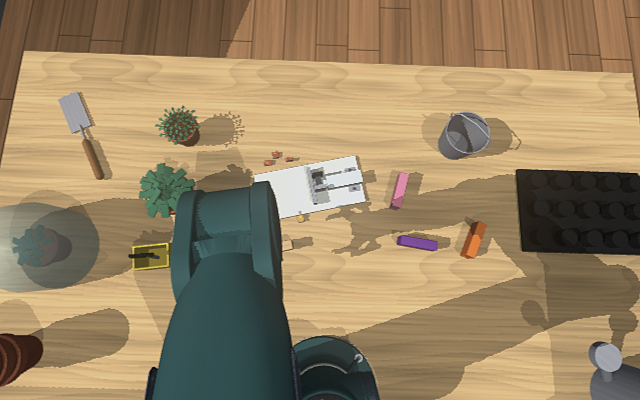

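```bash
python3 -m crank '[[1,38,40,0,0,0,0],[1,76,80,0,0,0,0],[1,114,120,0,0,0,0],[1,145,155,0,0,0,0],[1,148,160,0,0,0,0.003]]'
python3 - <<'E'
from h import *
rel(*wd(-.030,0),0.12,13.07)
cv2.imwrite('pics/s9.png',bot.camera('side')[:,:,::-1])
crop('pics/s9.png','pics/s9c.png',240,130,400,250,5)
im=cv2.imread('pics/t8.png'); hsv=cv2.cvtColor(im,cv2.COLOR_BGR2HSV)
hm=((hsv[:,:,0]<12)&(hsv[:,:,1]>110)).astype(np.uint8); hm[:,:255]=0;hm[:,310:]=0;hm[:140]=0;hm[170:]=0
n,l,s,cen=cv2.connectedComponentsWithStats(hm)
for i in range(1,n): print('chip',s[i],st(ray('top',cen[i],.009)).round(4))
E
```

```text
clock: 11.32
tool_pos: [0.55, 0.0213, 0.1956]
eef_rot: [3.122, 0.354, -0.001]
force: [-0.9, 0.5, 0.6]
finger_gap: 0.0851
t 11.32 rel mm [-0.9 -1.6 75.6] turn [-0.     0.001 -0.002] | pos [0.55   0.0213 0.1956] jaw 12.9 F [-0.9  0.5  0.6] gap 0.0851
chip [272 152   7   6  35] [[ 0.0787 -0.1178]]
chip [286 157   7   4  18] [[ 0.0423 -0.0972]]
chip [264 160   9   5  36] [[ 0.1041 -0.0981]]
```

View pics/s9c.png

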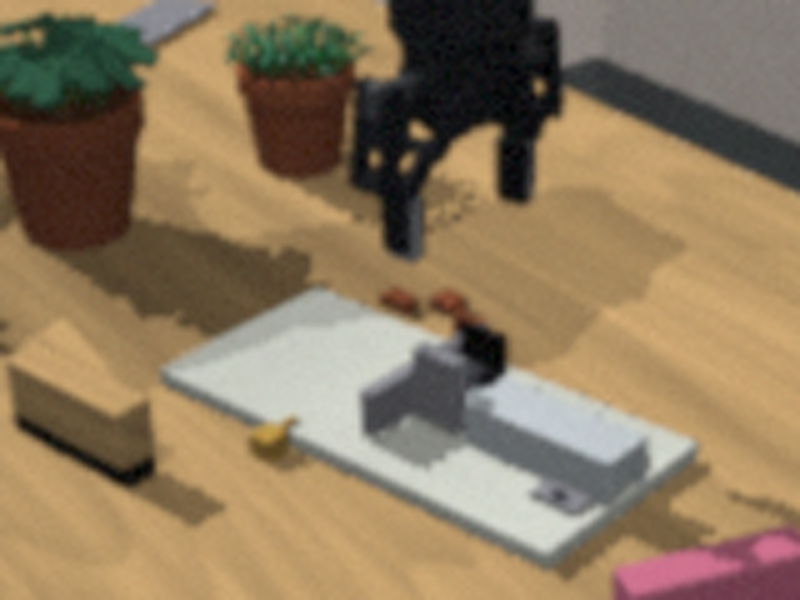

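```bash
python3 -m crank '[[1,-1,-1,25,0,0,0],[1,-1,-1,45,0,0,0],[1,-1,-1,60,0,0,0],[1,-1,-1,65,0,0,0],[1,-1,-1,65,0,0,0]]'
python3 - <<'E'
from h import *
rel(*wd(-.030,0),0.092,13.07)
cv2.imwrite('pics/s10.png',bot.camera('side')[:,:,::-1]);cv2.imwrite('pics/t10.png',bot.camera('top')[:,:,::-1])
crop('pics/s10.png','pics/s10c.png',280,150,380,230,8);crop('pics/t10.png','pics/t10c.png',240,140,380,240,5.7)
E
```

```text
clock: 12.0
tool_pos: [0.5465, 0.0241, 0.1319]
eef_rot: [-3.121, -0.358, 0.001]
force: [-0.1, -0.3, -0.4]
finger_gap: 0.0852
t 12.00 rel mm [ 1.8  1.9 39.9] turn [-0.  0.  0.] | pos [0.5465 0.0241 0.1319] jaw 13.1 F [-0.1 -0.3 -0.4] gap 0.0852
```

View pics/s10c.png

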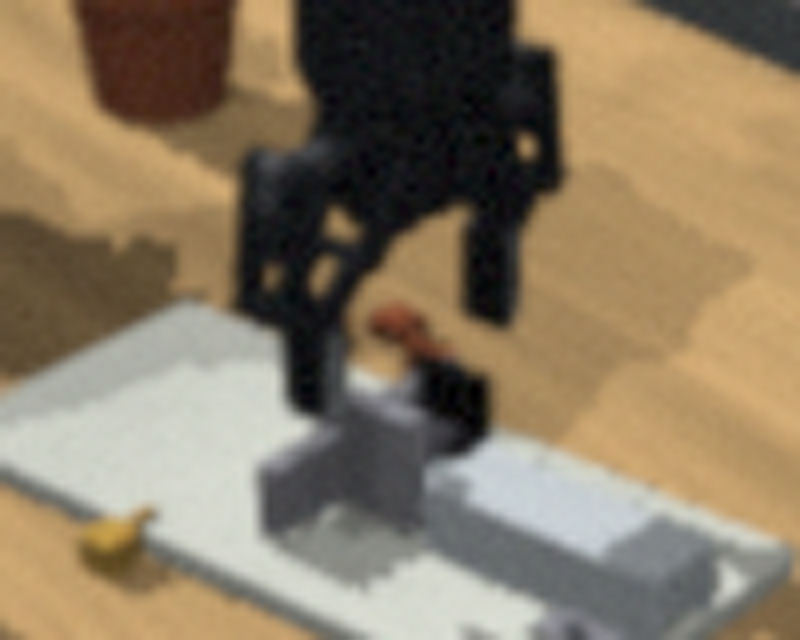

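View pics/t10c.png

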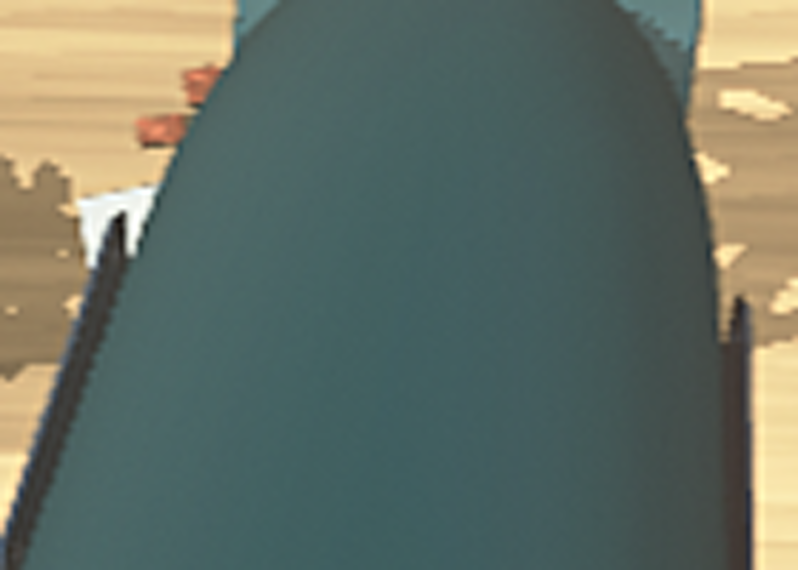

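Run:
```python
from h import *
o=bot.observe(); p=o['tool_pos']; s=st(p)[0]; print(s)
for y in(.0425,.057):
  for x in(-.011,.011):
    for z in (.072,.06):
      q=np.r_[wd(s[0]+x,s[1]+y),z]; print(x,y,z,((proj('side',q)-[280,150])*8).round(0))
for y in (.018,-.030): 
  for x in(-.011,-.043): q=np.r_[wd(x,y),.062]; print('tab',x,y,((proj('side',q)-[280,150])*8).round(0))
```

```text
[-0.0283973   0.00134124]
-0.011 0.0425 0.072 [[345. 423.]]
-0.011 0.0425 0.06 [[346. 453.]]
0.011 0.0425 0.072 [[298. 402.]]
0.011 0.0425 0.06 [[298. 433.]]
-0.011 0.057 0.072 [[317. 440.]]
-0.011 0.057 0.06 [[318. 470.]]
0.011 0.057 0.072 [[269. 419.]]
0.011 0.057 0.06 [[270. 449.]]
tab -0.011 0.018 [[334. 394.]]
tab -0.043 0.018 [[403. 423.]]
tab -0.011 -0.03 [[422. 344.]]
tab -0.043 -0.03 [[490. 371.]]
```

```bash
python3 -m crank '[[1,1,1.5,8,0,0,0],[1,1,1.5,18,0,0,0],[1,1,1.5,28,0,0,0],[1,1,1.5,37,0,0,0],[1,1,1.5,40,0,0,0]]'
python3 - <<'E'
from h import *
print(st(bot.observe()['tool_pos']))
rel(*wd(.0258,0),0.092,13.07)
cv2.imwrite('pics/s11.png',bot.camera('side')[:,:,::-1])
crop('pics/s11.png','pics/s11c.png',280,150,380,230,8)
rel(*wd(.0258,0),0.092,13.07)
E
```

```text
clock: 12.72
tool_pos: [0.548, 0.0226, 0.0911]
eef_rot: [-3.121, -0.357, 0.002]
force: [-0.4, 0.3, 0.1]
finger_gap: 0.0855
[[-0.0299658   0.00068049]]
t 12.72 rel mm [  0.7 -55.8  -0.9] turn [-0.     0.001 -0.   ] | pos [0.548  0.0226 0.0911] jaw 13.1 F [-0.4  0.3  0.1] gap 0.0855
t 12.78 rel mm [  0.6 -55.8  -0.8] turn [-0.     0.001 -0.   ] | pos [0.548  0.0225 0.0911] jaw 13.1 F [-0.1  0.9 -0.7] gap 0.0853
```

View pics/s11c.png

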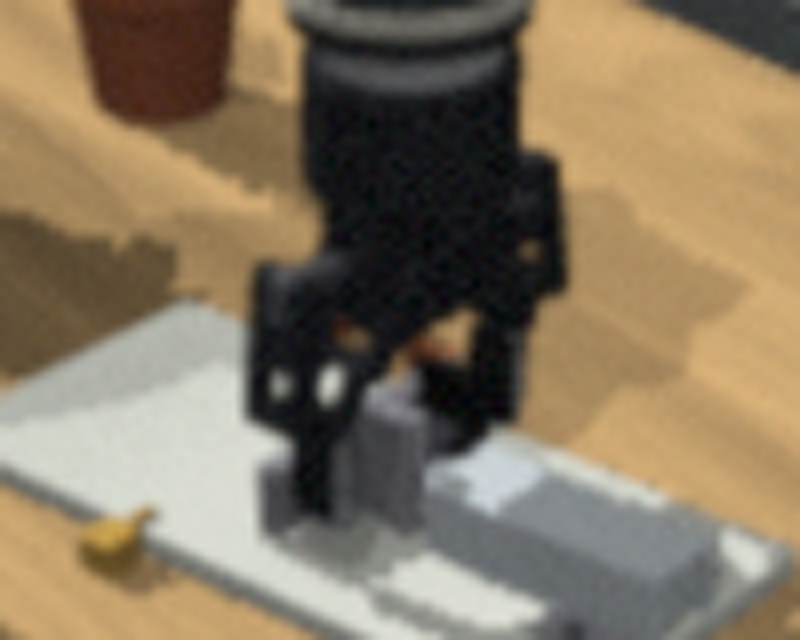

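```bash
python3 -m crank '[[0.85,0.6,-2,-0.8,0,0,0],[0.85,0.6,-5,-0.8,0,0,0],[0.85,0.6,-8,-0.8,0,0,0],[0.85,0.6,-12,-0.8,0,0,0],[0.85,0.6,-15,-0.8,0,0,0]]'
python3 - <<'E'
from h import *
print(st(bot.observe()['tool_pos']))
cv2.imwrite('pics/s12.png',bot.camera('side')[:,:,::-1])
crop('pics/s12.png','pics/s12c.png',280,150,380,230,8)
rel(*wd(.0258,0),0.092,13.07)
E
```

```text
clock: 13.4
tool_pos: [0.5456, 0.0374, 0.0929]
eef_rot: [3.121, 0.357, 0.001]
force: [0.2, -4.4, 1.6]
finger_gap: 0.079
[[-0.01499799 -0.00030706]]
t 13.45 rel mm [ -0.3 -40.5   0.8] turn [ 0. -0.  0.] | pos [0.5455 0.0376 0.0928] jaw 13.1 F [ 0.2 -2.5  1.8] gap 0.0791
```

View pics/s12c.png

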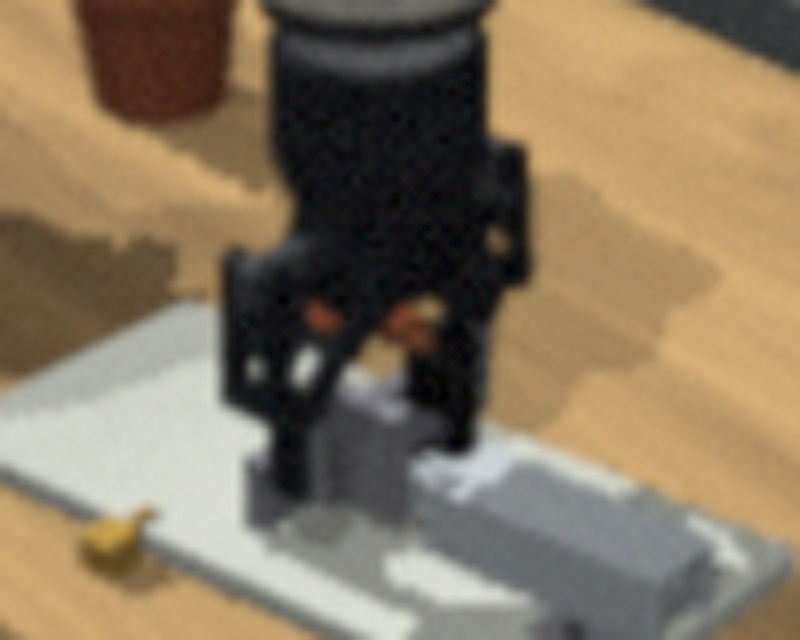

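```bash
python3 -m crank '[[0.85,0,-8,0,0,0,0],[0.85,0,-16,0,0,0,0],[0.85,0,-25,0,0,0,0],[0.85,0,-34,0,0,0,0],[0.85,0,-40,0,0,0,0]]'
python3 - <<'E'
from h import *
print(st(bot.observe()['tool_pos']))
cv2.imwrite('pics/s13.png',bot.camera('side')[:,:,::-1])
crop('pics/s13.png','pics/s13c.png',280,150,380,230,8)
rel(*wd(.0258,0),0.092,13.07)
E
```

```text
clock: 14.08
tool_pos: [0.5362, 0.0769, 0.0927]
eef_rot: [3.121, 0.358, -0.0]
force: [-0.0, -4.3, 3.8]
finger_gap: 0.0789
[[ 0.0256263  -0.00011678]]
t 14.12 rel mm [-0.1  0.3  0.7] turn [-0.     0.     0.001] | pos [0.5361 0.0774 0.0927] jaw 13.1 F [-0.4 -1.9  1.1] gap 0.0787
```

View pics/s13c.png

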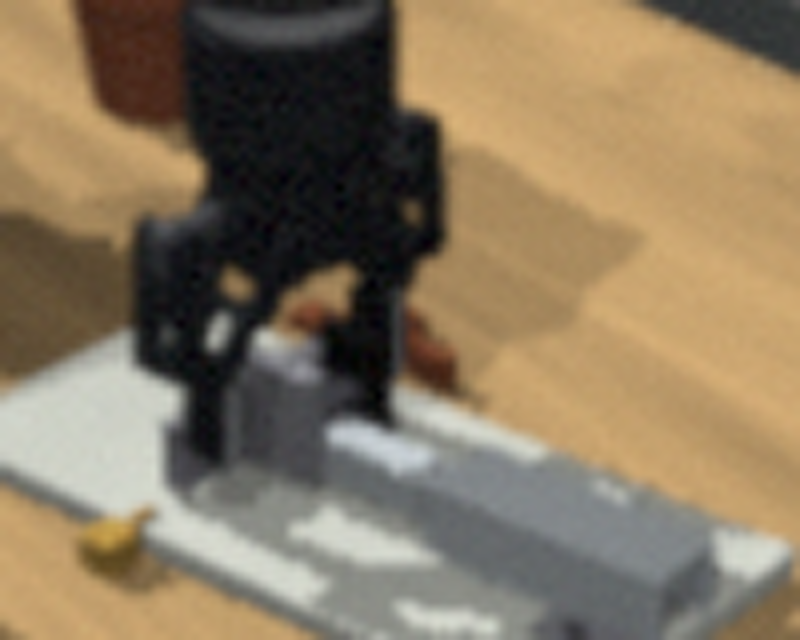

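Run:
```python
from h import *
for b in(-.0062,.037,.042,.047):
  print(b,[ (lambda q:((proj('side',q)-[280,150])*8+3.5).round(0).tolist()[0])(np.r_[wd(b+dx,.052),z]) for dx,z in((.005,.046),(.005,.017),(-.005,.017))])
for q in ((.042,.060,.015),(.042,.07,.015)): print('tongue',((proj('side',np.r_[wd(*q[:2]),q[2]])-[280,150])*8+3.5).round(0))
a=cv2.imread('pics/s10.png').astype(int).sum(2);b=cv2.imread('pics/s13.png').astype(int).sum(2)
for r in (210,211,212,213,214,215): print('s10',r,a[r,308:324])
for r in (204,205,206,207,208,209): print('s13',r,b[r,296:312])
```

```text
-0.0062 [[253.0, 465.0], [255.0, 535.0], [276.0, 545.0]]
0.037 [[165.0, 425.0], [168.0, 494.0], [188.0, 503.0]]
0.042 [[155.0, 421.0], [159.0, 490.0], [178.0, 499.0]]
0.047 [[145.0, 416.0], [149.0, 485.0], [168.0, 494.0]]
tongue [[153. 508.]]
tongue [[134. 519.]]
s10 210 [628 638 632 561 387 257 231 213 219 213 198 199 196 206 196 188]
s10 211 [636 637 638 585 407 244 226 224 219 212 206 197 194 199 208 181]
s10 212 [641 632 638 602 424 239 225 213 215 212 215 195 215 226 239 221]
s10 213 [639 636 638 609 427 235 219 224 204 214 221 217 296 362 341 282]
s10 214 [643 631 639 615 435 240 228 216 215 225 242 283 393 424 356 306]
s10 215 [636 633 630 616 448 260 222 233 244 287 301 346 413 373 328 307]
s13 204 [618 619 615 587 414 234 178 121  53  55  32  82 180 220 182 174]
s13 205 [620 614 616 593 423 227 185 124  71  54  50  87 191 224 191 180]
s13 206 [623 617 630 602 435 241 204 174 106  73  49  94 195 228 172 179]
s13 207 [621 621 613 599 437 241 221 201 167 145  95 110 199 226 227 213]
s13 208 [632 624 626 614 436 263 229 204 197 181 172 188 224 279 289 271]
s13 209 [624 621 622 618 454 270 228 215 217 239 281 274 278 316 316 312]
```

Run:
```python
from h import *
im=cv2.imread('pics/top0.png').astype(int)
for r in range(209,224): print(r,'R-B',(im[r,294:307,2]-im[r,294:307,0]))
g=im.sum(2)
for r in range(168,204,3): print(r,g[r,302:322])
```

```text
209 R-B [ 2 -1 -2 -2  0 -2  1  1  1  0 -3 -2 -2]
210 R-B [ 2  1 -2 -4  1  3  0  1  2  1  0 -1 -2]
211 R-B [ 0  0 -1 -3 38 88 35 -1 -1  0  0 -1 -1]
212 R-B [ 1  1 -1 -6 32 97 30 -5 -4 -2 -2 -3 -5]
213 R-B [  1  -1  -2  -8  21  90  43 -11  -8  -2   0   5  13]
214 R-B [ -3  -4  -7 -11  12  80  69  13  37  37  37  50  54]
215 R-B [ 1  5 12 28 48 86 93 89 85 49 49 49 49]
216 R-B [ 52  64  72  83  97  97  93 101  88  54  45  47  47]
217 R-B [76 75 67 77 99 89 88 99 96 69 44 48 47]
218 R-B [ 74  73  65  74  94  96  97  99 103  81  45  49  50]
219 R-B [ 69  70  64  72  93  98  98 100 103  80  43  48  48]
220 R-B [ 69  69  69  70  86 101 101 103 102  76  33  48  51]
221 R-B [ 71  70  70  64  74  96 100  92  68  47  41  61  74]
222 R-B [77 76 76 77 60 34 41 50 56 71 78 77 77]
223 R-B [74 74 74 75 75 77 76 76 75 75 74 74 75]
168 [634 599 552 561 535 474 435 451 562 652 635 623 628 625 632 544 409 415
 423 428]
171 [627 639 605 557 497 426 458 457 379 303 370 375 366 367 367 365 357 301
 246 212]
174 [627 628 637 603 561 492 410 458 460 378 214 184 190 181 175 178 175 167
 165 152]
177 [630 630 636 599 557 502 441 467 465 394 200 147 175 237 271 273 266 262
 298 324]
180 [627 627 630 635 602 557 511 437 460 466 393 316 377 327 247 259 259 255
 244 316]
183 [628 628 629 634 594 552 521 444 435 461 443 426 448 381 248 234 254 245
 223 246]
186 [628 623 629 629 637 602 566 483 400 470 433 322 382 534 497 480 478 466
 465 463]
189 [630 628 628 628 632 640 605 560 484 404 465 462 430 350 259 188 181 201
 211 218]
192 [628 627 628 627 631 633 598 561 482 434 493 462 447 385 349 383 451 483
 479 475]
195 [630 627 629 627 630 631 640 600 557 484 404 465 464 392 367 456 453 453
 450 453]
198 [628 629 629 628 628 629 638 597 547 563 517 445 457 491 489 444 455 449
 449 452]
201 [627 631 626 629 630 631 631 636 644 619 510 441 476 472 453 440 460 457
 454 451]
```

Run:
```python
from h import *
im=cv2.imread('pics/side0.png').astype(int)
print('side mark R-B')
for r in range(210,224): print(r,(im[r,286:304,2]-im[r,286:304,0]))
# top-view: expected pixel columns for bar top edges & tongue for bar centre -0.0062
for y in (-.045,-.02,0.03,.045):
  print(y,[proj('top',np.r_[wd(-.0062+dx,y),.046]).round(2).tolist()[0] for dx in(.005,-.005)])
for x,y in((.042,.06),(.042,.068),(.042,.08)): print('tongue top',x,y,proj('top',np.r_[wd(x,y),.015]).round(2), 'side',proj('side',np.r_[wd(x,y),.015]).round(2))
```

```text
side mark R-B
210 [7 6 5 7 5 7 5 7 5 5 7 7 6 5 8 5 7 7]
211 [4 4 4 6 6 5 5 7 6 6 8 6 8 7 6 7 7 6]
212 [ 9  6  4  4  6  5  7  6  6  6  9 11 17 11  6  6  6  7]
213 [43 26  6  2  5  7  7  9  9 11 23 36 38 20  9  6  5  6]
214 [66 58 38 22 11 12 26 40 40 36 47 60 47 18  6  7  8  8]
215 [74 75 66 60 52 63 77 92 93 81 76 46 14  8  7  5  7  7]
216 [ 76  75  74  75  82  99 106 107 107 104  89  40  10   7   6   7   7   8]
217 [ 77  77  76  72  78  90 102 104  95  86  68  34  10   5   5   7   6   7]
218 [80 78 74 70 60 71 79 89 75 61 52 35 14  9  4  2  6  5]
219 [81 78 79 73 62 62 58 62 58 57 48 43 36 20  8  3  3  4]
220 [77 77 79 74 65 59 56 55 56 54 50 50 50 41 26 17  9  5]
221 [76 79 81 77 73 66 59 56 58 50 50 50 52 50 48 48 34 19]
222 [79 77 78 77 78 71 71 61 57 52 50 52 51 52 52 59 62 58]
223 [81 79 79 80 79 80 79 74 70 57 55 56 54 64 65 69 73 72]
-0.045 [[306.76, 169.67], [310.27, 169.0]]
-0.02 [[308.47, 178.21], [312.0, 177.53]]
0.03 [[311.96, 195.53], [315.51, 194.83]]
0.045 [[313.02, 200.78], [316.58, 200.09]]
tongue top 0.042 0.06 [[298.98 210.76]] side [[298.72 213.02]]
tongue top 0.042 0.068 [[299.52 213.52]] side [[296.76 214.14]]
tongue top 0.042 0.08 [[300.32 217.68]] side [[293.8  215.83]]
```

Run:
```python
from h import *
def edges(n,f,z,guess,thr):
    im=cv2.cvtColor(cv2.imread(f),cv2.COLOR_BGR2HSV); sat=im[:,:,1].astype(np.float32); val=im[:,:,2].astype(np.float32)
    img=cv2.imread(f).astype(np.float32); d=img[:,:,2]-img[:,:,0]  # R-B : wood ~75, plate ~5
    out={}
    for name,(a,b,nrm) in guess.items():
        pts=[]
        for t in np.linspace(.1,.9,33):
            c=np.array(a)*(1-t)+np.array(b)*t
            s=np.arange(-.012,.012,.0005)
            q=np.array([np.r_[wd(*(c+np.array(nrm)*k)),z] for k in s]); px=proj(n,q).astype(np.float32)
            v=cv2.remap(d,px[:,0].reshape(1,-1),px[:,1].reshape(1,-1),cv2.INTER_LINEAR)[0]
            i=np.nonzero((v[:-1]<thr)&(v[1:]>=thr))[0]
            if len(i): pts.append(c+np.array(nrm)*(s[i[0]]+.0005*(thr-v[i[0]])/(v[i[0]+1]-v[i[0]])))
        pts=np.array(pts); out[name]=(np.median(pts,0).round(4),len(pts),np.polyfit(pts[:,1] if nrm[0] else pts[:,0], pts[:,0] if nrm[0] else pts[:,1],1).round(4))
    return out
g={'+x':((.15,-.07),(.15,.07),(1,0)),'-x':((-.15,-.07),(-.15,.07),(-1,0)),'+y':((-.15,.07),(.15,.07),(0,1)),'-y':((-.15,-.07),(.15,-.07),(0,-1))}
for n,f in(('top','pics/top0.png'),('side','pics/side0.png')):
    for k,v in edges(n,f,.012,g,30).items(): print(n,k,v)
```

```text
top +x (array([0.1509, 0.    ]), 33, array([-0.0172,  0.1512]))
top -x (array([-0.1497,  0.    ]), 33, array([ 0.0057, -0.1513]))
top +y (array([0.  , 0.07]), 33, array([0.0019, 0.0697]))
top -y (array([ 0.    , -0.0705]), 33, array([ 0.0062, -0.0704]))
side +x (array([0.1519, 0.    ]), 33, array([-0.0375,  0.1512]))
side -x (array([-0.1581,  0.    ]), 33, array([-0.0104, -0.1579]))
side +y (array([-0.0038,  0.079 ]), 32, array([-0.0073,  0.0781]))
side -y (array([-0.0187, -0.0686]), 28, array([ 0.0049, -0.069 ]))
```

```bash
python3 -m crank '[[0.85,0,-1,0,0,0,0],[0.85,0,-2,0,0,0,0],[0.85,0,-2,0,0,0,0],[0.85,0,-2,0,0,0,0],[0.85,0,-2,0,0,0,0]]'
python3 - <<'E'
from h import *
print(st(bot.observe()['tool_pos']))
cv2.imwrite('pics/s14.png',bot.camera('side')[:,:,::-1])
crop('pics/s14.png','pics/s14c.png',285,180,325,220,15)
rel(*wd(.0258,0),0.092,13.07)
b=cv2.imread('pics/s14.png').astype(int).sum(2)
for r in range(203,209): print('s14',r,b[r,296:304])
E
```

```text
clock: 14.75
tool_pos: [0.536, 0.0781, 0.0926]
eef_rot: [-3.121, -0.357, 0.0]
force: [0.2, -3.0, 2.7]
finger_gap: 0.079
[[ 0.02684854 -0.00016841]]
t 14.80 rel mm [-0.2  1.1  0.6] turn [-0.  0. -0.] | pos [0.536  0.0781 0.0926] jaw 13.1 F [ 0.2 -4.   1.7] gap 0.0786
s14 203 [608 612 598 496 367 301 200 106]
s14 204 [620 616 600 495 329 214 156  77]
s14 205 [615 614 604 507 326 215 163 111]
s14 206 [623 616 604 516 343 222 186 152]
s14 207 [629 619 614 536 372 224 204 177]
s14 208 [621 623 616 552 376 232 204 208]
```

View pics/s14c.png

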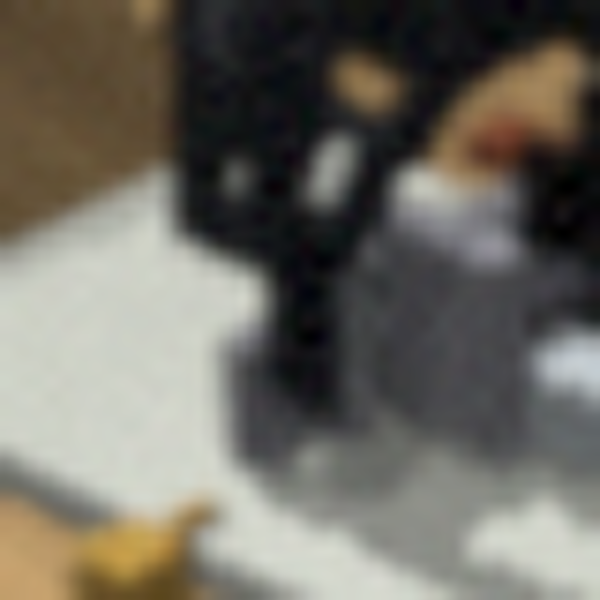

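```bash
python3 -m crank '[[0.5,0,0,0,0,0,0],[0.2,0,0,0,0,0,0],[0,0,0,0,0,0,0],[-0.5,0,0,0,0,0,0],[-1,0,0,0,0,0,0]]' 60
python3 - <<'E'
from h import *
print(st(bot.observe()['tool_pos']))
cv2.imwrite('pics/s15.png',bot.camera('side')[:,:,::-1])
crop('pics/s15.png','pics/s15c.png',280,150,380,230,8)
rel(*wd(.0258,0),0.092,13.07)
b=cv2.imread('pics/s15.png').astype(int).sum(2)
for r in range(203,209): print('s15',r,b[r,296:304])
E
```

```text
clock: 15.42
tool_pos: [0.5362, 0.078, 0.0939]
eef_rot: [3.121, 0.357, 0.002]
force: [-8.5, -5.7, 23.3]
finger_gap: 0.0348
[[ 0.02676075 -0.00033527]]
t 15.47 rel mm [-0.3  1.   1.9] turn [ 0.001 -0.001 -0.   ] | pos [0.5362 0.0781 0.0939] jaw 13.1 F [-8.6 -4.1 23.9] gap 0.0347
s15 203 [610 612 603 514 400 365 339 286]
s15 204 [615 614 605 512 347 268 238 221]
s15 205 [610 608 610 512 346 237 216 201]
s15 206 [618 615 616 536 368 239 216 217]
s15 207 [622 625 619 554 383 232 213 221]
s15 208 [613 623 616 568 396 238 223 202]
```

View pics/s15c.png

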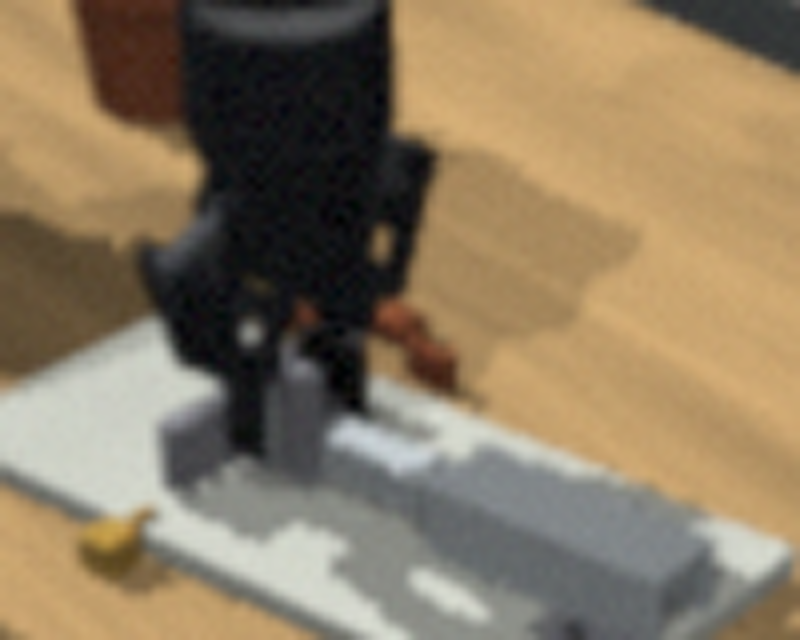

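```bash
python3 -m crank '[[-1,0,0,0,0,0,0],[-1,0,0,0,0,0,0],[-1,0,0,0,0,0,0],[-1,0,0,0,0,0,0],[-1,0,0,0,0,0,0]]'
python3 - <<'E'
from h import *
print(st(bot.observe()['tool_pos']))
cv2.imwrite('pics/s16.png',bot.camera('side')[:,:,::-1]);cv2.imwrite('pics/t16.png',bot.camera('top')[:,:,::-1])
crop('pics/s16.png','pics/s16c.png',200,120,400,270,4)
rel(*wd(.0258,0),0.092,13.07)
b=cv2.imread('pics/s16.png').astype(int).sum(2)
for r in range(204,208): print('s16',r,b[r,296:304])
E
```

```text
clock: 16.1
tool_pos: [0.5361, 0.0781, 0.0939]
eef_rot: [3.121, 0.357, 0.002]
force: [-7.8, -5.5, 22.6]
finger_gap: 0.0344
[[ 0.02678258 -0.00030775]]
t 16.20 rel mm [-0.3  1.   1.9] turn [ 0.001 -0.001 -0.   ] | pos [0.5362 0.0781 0.0939] jaw 13.1 F [-7.3 -5.8 23.5] gap 0.035
s16 204 [624 615 606 508 340 259 234 225]
s16 205 [613 622 605 508 336 238 216 211]
s16 206 [624 610 614 529 365 243 214 217]
s16 207 [618 618 612 552 377 244 207 223]
```

View pics/s16c.png

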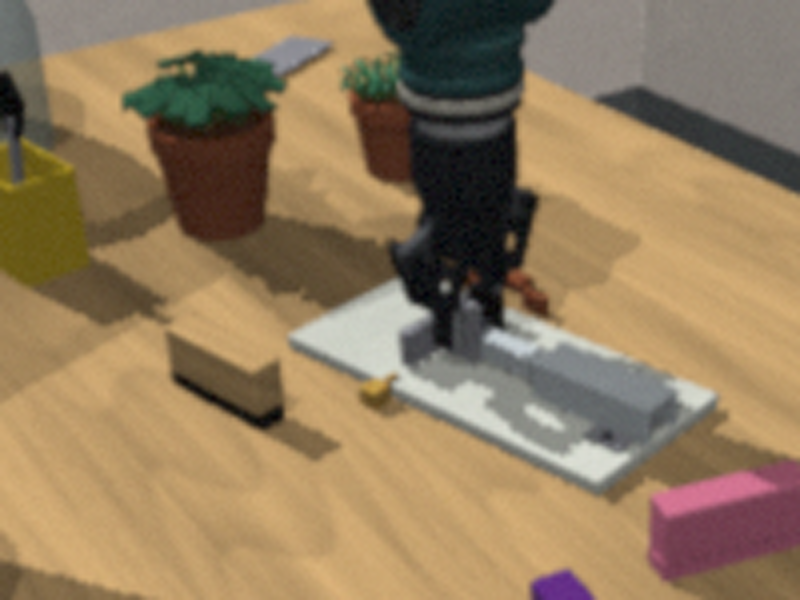

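View pics/t16.png

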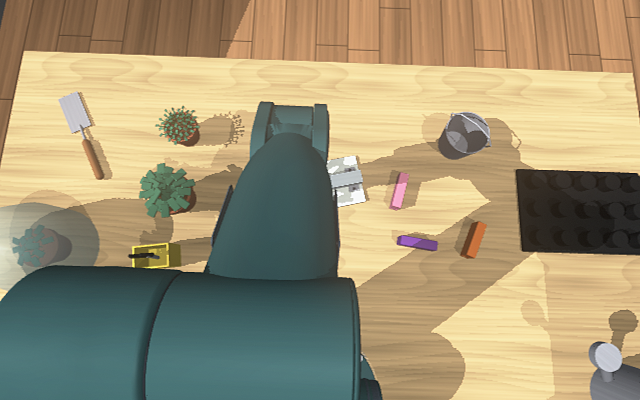

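Run:
```python
from h import *
print(st(ray('side',cpx([[398,318],[435,365]],280,150,8),.0045)))
print(bot.close_job())
```

```text
[[ 0.08207426 -0.12249814]
 [ 0.04474708 -0.10164317]]
the job is handed in; nothing more can be done
None
```

I did the job in order and handed it in at about 16 s, still squeezing both tabs. No verdict was reported. All positions below are in the stay's frame.

- **Chips:** With the scraper block in the fingers, I wiped all three chips off the plate's far edge (-y). The top view then put them at y ≈ -97 to -118 mm, against the plate edge at -70 mm. One was half hidden by the arm; the side view put it at y ≈ -102 mm. I cannot say which chip is which.
- **Scraper block:** I set it down upright on the ledge on the pointer side, off the plate. It was still standing upright in the last side picture.
- **Leg:** I pushed it out by the back of the crossbar with the fingers open, then closed the fingers on the tabs with 60 N.
- **Last checks:**
  - Finger opening was 34.4–35.0 mm, which fits a closed cam (36 mm), since the 26 mm block had read about 25 mm.
  - The crossbar was at about x = 42.7 mm and the pointer at about 42.4 mm, steady over the last two pictures.
  - The pots, the bucket and the snip holder looked unmoved.

**Doubts:** The arm hid the crossbar from the top camera at the end. Its final position is therefore the start position from the top view plus the movement seen from the side.

Absolute readings from the side camera disagreed with the top view by a few mm. One put the crossbar up to 6 mm short, another only 0.6 mm off. I trusted the top view and pushed about 2 mm further as a compromise.

The wrist also showed about 23 N upward after closing, probably from the pads swinging forward as they gripped. It was steady and within the limits, so I left it.

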